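Sort marked retractors by hand into left and right cassettes

ROBOT

A 6-joint arm with a two-finger parallel gripper is mounted at the origin on the work surface; the furniture and walls round the work are solid. World frame = base frame: x ahead of the robot, y to its left, z up, the work surface at z = 0. Lengths are in m, angles in degrees, forces in N, time in s.
With the tool pointing down it reaches from about 0.4 to 0.825 m from the base axis. Payload 7 kg.
Tool frame: the origin (TCP) lies at the very end of the fingers, on their centre line; the grasp point (between the pads) lies 19 mm behind it; z points along the fingers, y is the line along which they close (so a half turn about z gives the same grasp; the last joint's range is limited). The gripper opens to 88 mm and grips with 3 to 60 N. Pads are 19 mm wide; open, the fingers measure 130 mm over their backs; the gripper's body (78 mm by 193 mm) begins 47 mm behind the grasp point.
Start: joints at [-52.133, 20.546, 0.682, 0, -70.136, -16.507], TCP at [0.246, -0.629, 0.227] pointing down, gripper open.
Joint ranges: [-176.03, 176.03], [-82.01, 121.73], [-58.28, 71.71], [-173.87, 95.51], [-174.79, -0.11], [-173.66, 173.66]. Speed limits (degrees/s): [136.94, 136.94, 172.46, 180, 180, 180].

INTERFACE

Orientations are given as [roll, pitch, yaw] about the fixed x, y, z axes, in that order (R = Rz(yaw) Ry(pitch) Rx(roll)).
In Python, from plant import get_state, capture, close_job, regions_of gives the robot as it stands.
- The arm moves only by the tool jog_arm, never from a script. Its argument "moves" is a list of rows, each a list of 3 entries, a list of its own where there are three numbers: the shift along the tool's x, y, z in cm, then the turn about the tool's z in degrees, then the finger opening in cm, from 0 to 8.76. A call has 1 to 12 rows; each row shifts and turns the commanded pose from where the row before left it, along the tool's axes as they then stand; what a row does not reach is not made up. A row lasts 1/8 s, in which the tool goes at most 62.5 mm and 10.7 degrees, less where a joint would pass 70% of its speed; a pose out of reach is approached as far as the arm can. A call is refused whole if a number of a shift passes 6.25 or a number of a turn 10.7, either way. A call with a gripper value outside its range is refused whole. The fingers move at their own pace and stop on an object; "newtons" is the grip in N (left out, the last holds). Time passes only in rows, so rows that do not move let the fingers close. It gives the time, the measured TCP pose, the force, the opening and the grip force at its end, in the units of the state.
- get_state(): the state, without advancing time (a new reading comes with each control period).
- capture(name): name is "side" or "top" or "wrist"; returns a dict with "pixels" (420x560x3 uint8, blue, green, red), "mtx" (3x3 intrinsics, pixels), "k1" (the pictures are not rectified: a ray, as slopes to the right and down, at radius r is drawn at 1 + k1 r^2 times it, then the intrinsics apply), "world_from_camera" (4x4, takes a point from camera to world coordinates); the wrist camera has in their place "hand_eye" (4x4, takes a point from camera to tool coordinates, whose origin is the TCP and whose axes are the flange's). Camera axes: x right, y down, z forward; pixel columns grow to the right and rows downward; lengths in m; the calibration is good to about 2 mm. A picture is of the moment at which its call begins: read the wrist's pose just before it. There is no depth.
- close_job(): hands the job in; it is judged then, once.
Trained networks look in a picture, given as the dict that the camera call returned (one of the last four; its "shot" number tells which), for a name from the list of things; names that differ only in an ending like _2 or _b are one class to them, and where a whole thing is asked for, a point or a joint stands for the part that bears it (a point fixed in the world has none). Each returns a list of dicts, best first, with "confidence" (0 to 1); they miss things now and then, are a little off and sometimes report something else, mostly with a low value. They report only what shows in the picture. A call takes as long as a camera call.
- regions_of(picture, thing): "pixels" (420x560 bool, what is visible of it) and "pixel" ([column, row] in pixels, amid what is visible of it).
The state is a dict: "time_s": time; "joints": joint angles; "qd": joint speeds; "joint_torque": joint torques, N m; "tcp_pos": TCP position; "eef_rot": TCP orientation; "contact_force": force on the tool from outside, world axes, zero at the start; "moment": the same for the moment, N m; "gripper_width": finger opening in m; "gripper_force": force on a finger pad.
Only numpy, scipy, OpenCV 4.12 (cv2) and the standard library are available. Lean on these libraries where they do the work, as an engineer would, in place of code of your own. Each camera call takes 0.05 s, during which the arm holds its last target. There are 200 camera calls.

TASK

The two freshly marked retractors are mirror images: put the left-hand one in the left-hand cassette with the blue cradles and the right-hand one in the right-hand cassette with the orange cradles, each in the free place beside the one that is already there, blade at the saddle end and hanging down. Lay the front of the handle in the saddle and press the handle into the floating sprung clip until it snaps in, so that it stays down and level when you let go; press no harder than that takes, and leave the other things on the desk where they are.

Things in the scene. Friction and masses are not known exactly. Their poses are not given: they have to be found in the camera images.
- left_retractor: Left-hand retractor, rigid steel, 0.14-0.28 kg. Round handle, 16 mm thick, along x, butt end at x=-70. Flat windowed blade square across its front (x=60 to 64, lip to 76) stands out 45 mm to the left of the axis, 9 mm to the other side, and hangs from z=+9 to -48. The other mirrored. Origin on the axis; z opposite to the hanging blade; y left. Mass centre x=18. Grip across the handle at x=-8
- right_retractor: Right-hand retractor, rigid steel, 0.14-0.28 kg. Round handle, 16 mm thick, along x, butt end at x=-70. Flat windowed blade square across its front (x=60 to 64, lip to 76) stands out 45 mm to the right of the axis, 9 mm to the other side, and hangs from z=+9 to -48. The other mirrored. Origin on the axis; z opposite to the hanging blade; y left. Mass centre x=18. Grip across the handle at x=-8
- left_cassette: Left-hand cassette: perforated aluminium tray (x=-89 to 109, y=+-80 mm), rim 15 mm high, blue cradles, fixed to the desk. Origin on its underside; x to the blade end, y left, z up. Two places along x, each a cradle with a sprung clip at x=-45 and an open V saddle at x=40. The place at y=-55 holds a left-hand retractor already, fixed; the place at y=+25 is free
- right_cassette: Right-hand cassette: perforated aluminium tray (x=-89 to 109, y=+-80 mm), rim 15 mm high, orange cradles, fixed to the desk. Origin on its underside; x to the blade end, y left, z up. Two places along x, each a cradle with a sprung clip at x=-45 and an open V saddle at x=40. The place at y=+55 holds a right-hand retractor already, fixed; the place at y=-25 is free
- left_cassette_seat (a point): free place of the left-hand cassette: where its retractor's origin comes when home, on the seated handle's axis, 60 mm above the desk; axes as the cassette's. V saddle x=34 to 46, clip at x=-45. Cradle cheeks 10 to 21 mm beside the axis (x=-82 to -56 and -34 to 31) end 3 mm below it: hold the handle by the fingertips to lay it in. The home blade hangs 6 mm over the tray floor or touches it
- right_cassette_seat (a point): free place of the right-hand cassette: where its retractor's origin comes when home, on the seated handle's axis, 60 mm above the desk; axes as the cassette's. V saddle x=34 to 46, clip at x=-45. Cradle cheeks 10 to 21 mm beside the axis (x=-82 to -56 and -34 to 31) end 3 mm below it: hold the handle by the fingertips to lay it in. The home blade hangs 6 mm over the tray floor or touches it
- left_cassette_clip (a point): sprung clip of that place, on the seat's axis: two steel legs, 14 mm long in x, mouth 24 mm wide 21 mm up, waist 10 mm wide 7 mm up. A handle laid in stops 14 mm high here, front in the saddle. The clip floats: it sinks 16 mm under a few N, so a pressed handle looks level yet springs back. 14 to 23 N down on the handle at the seat's x=-22 (shut fingertips) snaps it in; let go, it rises level
- right_cassette_clip (a point): sprung clip of that place, on the seat's axis: two steel legs, 14 mm long in x, mouth 24 mm wide 21 mm up, waist 10 mm wide 7 mm up. A handle laid in stops 14 mm high here, front in the saddle. The clip floats: it sinks 16 mm under a few N, so a pressed handle looks level yet springs back. 14 to 23 N down on the handle at the seat's x=-22 (shut fingertips) snaps it in; let go, it rises level
- left_retractor_toe (a point): middle of the lower edge of the left-hand retractor's blade, at x=62, y=+18, z=-48 mm in its frame. At the start the retractor lies on this edge and its butt: the handle leans, rising 18 degrees towards the blade, with its axis 25 mm above the desk at x=-8, so the tool must lean with it or the part hangs askew in the hand
- right_retractor_toe (a point): middle of the lower edge of the right-hand retractor's blade, at x=62, y=-18, z=-48 mm in its frame. At the start the retractor lies on this edge and its butt: the handle leans, rising 18 degrees towards the blade, with its axis 25 mm above the desk at x=-8, so the tool must lean with it or the part hangs askew in the hand
- tape: roll of masking tape lying flat, 104 mm across and 25 mm high, loose; a bystander; origin at the middle of its underside
- goggles: green laser goggles with black temples, 154 x 146 x 51 mm, loose; a bystander; origin at the middle of the underside
- dropper_bottle: small brown dropper bottle with a black bulb, 33 mm across and 102 mm high, standing, loose; a bystander between the monitor and the cassettes; origin at the middle of its underside

How it is judged:
By the outcome, as a careful person would: the job done as asked, in the order asked, and still so for the second after the job is handed in, with the robot touching nothing.
It also fails if it takes over 72 s, if anything falls off the work surface, if the arm or the gripper's body presses on something with over 40 N, if the wrist force passes 120 N, or if a joint passes its speed limit or range.

## Working session

There is one attempt and no reset: what is moved stays moved. The work goes in short steps, Python scripts to look and compute and a tool call to move; the robot and the scene stay as the last step left them, time stands still between calls to the robot, and variables do not carry over. Pictures are saved under pics/ and viewed, at most 10 in all, crops included, and the job is handed in when it is done.

Besides the shell and the picture viewer there is one more tool, called after "Request:" as name(argument=value, ...) on one line, values as JSON. jog_arm: Moves the arm, as the interface text tells. Its arguments: {"type":"object","properties":{"moves":{"type":"array"},"newtons":{"type":"number"}},"required":["moves"]}

```bash
mkdir -p pics; cat > h.py <<'E'
import numpy as np, cv2, json
from scipy.spatial.transform import Rotation as R
from plant import get_state, capture, close_job, regions_of
def cam(p, st=None):
    if 'world_from_camera' in p: return np.array(p['world_from_camera'])
    T=np.eye(4); T[:3,:3]=R.from_euler('xyz',st['eef_rot'],degrees=True).as_matrix(); T[:3,3]=st['tcp_pos']
    return T@np.array(p['hand_eye'])
def ray(p,uv,T):
    K=np.array(p['mtx']); d=(np.array(uv,float)-K[:2,2])/[K[0,0],K[1,1]]
    u=d.copy()
    for _ in range(20): u=d/(1+p['k1']*(u@u))
    v=T[:3,:3]@[u[0],u[1],1]; return T[:3,3],v
def atz(p,uv,z,T):
    o,v=ray(p,uv,T); return o+v*(z-o[2])/v[2]
def proj(p,X,T):
    X=np.atleast_2d(X); c=(X-T[:3,3])@T[:3,:3]; s=c[:,:2]/c[:,2:]
    s=s*(1+p['k1']*(s**2).sum(1,keepdims=True)); K=np.array(p['mtx'])
    return s*[K[0,0],K[1,1]]+K[:2,2]
E
python3 - <<'E'
from h import *
s=get_state(); print({k:np.round(v,3).tolist() for k,v in s.items()})
for n in ['top','side']:
    p=capture(n); cv2.imwrite(f'pics/{n}0.png',p['pixels']); T=cam(p); print(n,np.round(T,3).tolist(),np.round(p['mtx'],1).tolist(),p['k1'])
    for t in ['left_retractor','right_retractor','left_cassette','right_cassette','left_retractor_toe','right_retractor_toe','left_cassette_seat','right_cassette_seat','left_cassette_clip','right_cassette_clip','tape','goggles','dropper_bottle']:
        for r in regions_of(p,t)[:3]: print(t,round(r['confidence'],2),np.round(r['pixel']),r['pixels'].sum(),atz(p,r['pixel'],0.03,T).round(3))
E
```

```text
{'time_s': 0.0, 'joints': [-52.134, 20.591, 0.632, -0.02, -70.136, -16.508], 'qd': [-0.002, -0.095, 0.065, 0.033, -0.16, -0.009], 'joint_torque': [-0.001, -58.272, 29.305, 6.997, 0.007, -0.0], 'tcp_pos': [0.246, -0.628, 0.226], 'eef_rot': [179.904, -0.009, -158.649], 'contact_force': [-0.414, -0.091, -0.674], 'moment': [-0.067, 0.024, -0.011], 'gripper_force': 0.0, 'gripper_width': 0.088}
top [[0.004, -0.998, 0.07, 0.414], [-1.0, -0.004, 0.002, -0.166], [-0.001, -0.07, -0.998, 0.981], [0.0, 0.0, 0.0, 1.0]] [[382.3, 0.0, 286.8], [0.0, 382.3, 217.4], [0.0, 0.0, 1.0]] -0.055844722564517
left_retractor 0.63 [344. 236.] 625 [ 0.435 -0.307  0.03 ]
right_retractor 0.77 [358. 192.] 584 [ 0.544 -0.344  0.03 ]
right_retractor 0.33 [193. 160.] 4890 [0.625 0.074 0.03 ]
left_cassette 0.75 [274. 158.] 4706 [ 0.63 -0.13  0.03]
right_cassette 0.64 [191. 160.] 4906 [0.625 0.08  0.03 ]
left_retractor_toe 0.77 [343. 235.] 608 [ 0.436 -0.303  0.03 ]
right_retractor_toe 0.88 [357. 192.] 574 [ 0.544 -0.339  0.03 ]
left_cassette_seat 0.64 [274. 156.] 4863 [ 0.635 -0.13   0.03 ]
right_cassette_seat 0.57 [18
[... 950 characters left out ...]
assette 0.75 [336. 185.] 2664 [0.621 0.067 0.03 ]
left_retractor_toe 0.74 [275. 272.] 933 [ 0.442 -0.318  0.03 ]
left_retractor_toe 0.57 [353. 225.] 3785 [ 0.627 -0.15   0.03 ]
right_retractor_toe 0.69 [337. 282.] 924 [ 0.559 -0.355  0.03 ]
right_cassette_seat 0.94 [338. 185.] 2678 [0.627 0.068 0.03 ]
right_cassette_seat 0.26 [274. 273.] 847 [ 0.441 -0.32   0.03 ]
left_cassette_clip 0.6 [356. 224.] 3861 [ 0.635 -0.143  0.03 ]
right_cassette_clip 0.78 [336. 184.] 2676 [0.622 0.071 0.03 ]
tape 0.72 [337. 185.] 2594 [0.623 0.066 0.03 ]
tape 0.68 [246. 246.] 1064 [ 0.383 -0.221  0.03 ]
goggles 0.68 [185. 346.] 1681 [ 0.294 -0.504  0.03 ]
dropper_bottle 0.69 [266. 204.] 386 [ 0.431 -0.032  0.03 ]
```

```bash
python3 - <<'E'
import cv2
a=cv2.imread('pics/top0.png')[90:290,140:405]; cv2.imwrite('pics/top0c.png',cv2.resize(a,(795,600),interpolation=cv2.INTER_CUBIC))
a=cv2.imread('pics/side0.png')[150:330,200:440]; cv2.imwrite('pics/side0c.png',cv2.resize(a,(800,600),interpolation=cv2.INTER_CUBIC))
E
```

```text
(no output)
```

View pics/top0c.png

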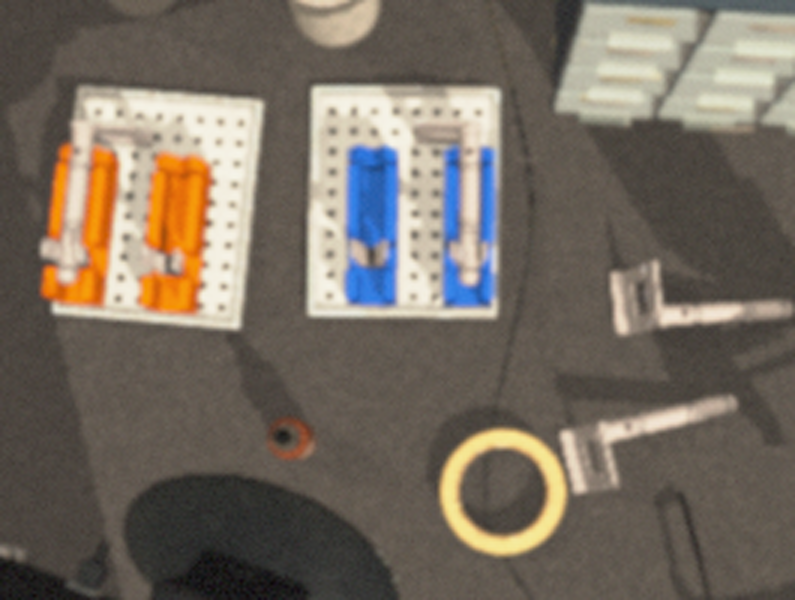

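View pics/side0c.png

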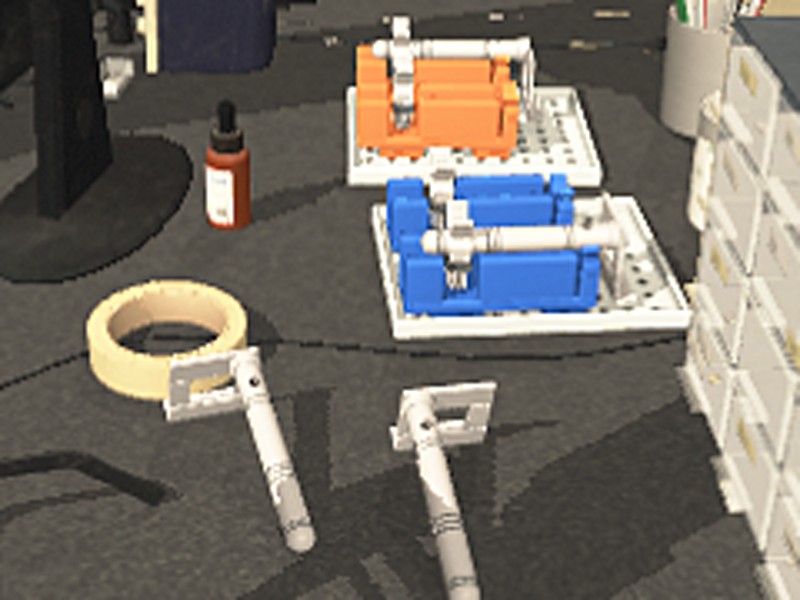

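The top view shows the right-hand retractor at crop (700,305), with its blade towards +x, and the left-hand one at (650,430), with its blade towards −x. The free places are the blue left place and the orange right-hand place of the pair. The networks name them the same way.

Next I fit the poses to the silhouettes.

```bash
cat > fit.py <<'E'
from h import *
from scipy.optimize import minimize
def box(x,y,z): return np.array([[a,b,c] for a in x for b in y for c in z],float)/1000
def cyl(x0,x1,r=8):
    t=np.linspace(0,2*np.pi,16,endpoint=False)
    return np.array([[x,r*np.cos(a),r*np.sin(a)] for x in(x0,x1) for a in t])/1000
def retr(s):  # s=+1 left
    y=sorted([45*s,-9*s]); w=(60,64)
    yb=sorted([33*s,45*s]); ya=sorted([-9*s,9*s])
    return [cyl(-70,62),box(w,ya,(-48,9)),box(w,yb,(-48,9)),box((60,76),y,(-48,-44)),box(w,y,(-48,-38)),box(w,y,(-1,9))]
def cass(s):
    c=[box((-89,109),(-80,80),(0,15))]
    for yy in (25*s,-55*s): c+=[box((-82,46),(yy-21,yy+21),(5,57)),box((-52,-38),(yy-14,yy+14),(40,81) if yy==25*s else (40,72))]
    off=np.array([0,-55*s,60])/1000
    return c+[q+off for q in retr(s)]
def place(parts,q,tilt):
    Rm=(R.from_euler('z',q[2])*R.from_euler('y',-np.radians(tilt))).as_matrix()
    o=np.array([q[0],q[1],0.0])
    if tilt: # q = xy of point x=-8 on axis at z 25
        o=np.array([q[0],q[1],.025])-Rm@[-.008,0,0]
    return [p@Rm.T+o for p in parts]
def mask(p,T,parts,sc=4):
    m=np.zeros((420*sc,560*sc),np.uint8)
    for X in parts:
        h=cv2.convexHull(((proj(p,X,T)+.5)*sc).astype(np.float32)); cv2.fillConvexPoly(m,h.astype(np.int32),1)
    return cv2.resize(m.astype(np.float32),(560,420),interpolation=cv2.INTER_AREA)
def fit(views,parts,q0,tilt):
    def f(q):
        c=0
        for p,T,M in views:
            m=mask(p,T,place(parts,q,tilt)); c+=1-np.minimum(m,M).sum()/np.maximum(m,M).sum()
        return c/len(views)
    r=minimize(f,q0,method='Nelder-Mead',options=dict(initial_simplex=np.array([q0]+[np.array(q0)+d for d in np.diag([.015,.015,.15])]),xatol=2e-4,fatol=1e-4,maxiter=200))
    return r.x,r.fun
E
python3 - <<'E'
from fit import *
P=[capture('top'),capture('side')]; Ts=[cam(p) for p in P]
im=[p['pixels'].copy() for p in P]; out={}
for n,parts,q0,tilt in [('left_retractor',retr(1),[.43,-.35,1.7],18),('right_retractor',retr(-1),[.53,-.39,1.57],18),('left_cassette',cass(1),[.62,-.13,0],0),('right_cassette',cass(-1),[.62,.08,-.08],0)]:
    V=[]
    for p,T in zip(P,Ts):
        for r in regions_of(p,n):
            c=atz(p,r['pixel'],.03,T)
            if np.hypot(*(c[:2]-q0[:2]))<.1: V.append((p,T,r['pixels'].astype(np.float32))); break
    for vs in ([V] + [[v] for v in V]):
        q,c=fit(vs,parts,q0,tilt); print(n,len(vs),q[:2].round(4),np.degrees(q[2]).round(1),round(c,3))
        if vs is V: out[n]=q.tolist()
    for i in range(2):
        m=(mask(P[i],Ts[i],place(parts,out[n],tilt))>.5).astype(np.uint8); cs,_=cv2.findContours(m,cv2.RETR_LIST,cv2.CHAIN_APPROX_NONE); cv2.drawContours(im[i],cs,-1,(0,255,0),1)
json.dump(out,open('poses.json','w'))
a=np.hstack([cv2.resize(im[0][90:290,160:405],(490,400)),cv2.resize(im[1][150:330,220:420],(310,279)).copy() if 0 else cv2.copyMakeBorder(cv2.resize(im[1][150:330,250:400],(300,360)),0,40,0,0,0)])
cv2.imwrite('pics/fit.png',a)
# drawer corner
print(atz(P[0],(327,130),0,Ts[0]),atz(P[0],(327,130),.15,Ts[0]))
E
```

```text
left_retractor 2 [ 0.4544 -0.3576] 102.5 0.181
left_retractor 1 [ 0.4539 -0.3572] 103.4 0.203
left_retractor 1 [ 0.4546 -0.3557] 101.9 0.13
right_retractor 2 [ 0.5423 -0.4048] 95.6 0.135
right_retractor 1 [ 0.5414 -0.4048] 95.8 0.133
right_retractor 1 [ 0.5427 -0.4037] 95.4 0.111
left_cassette 2 [ 0.6291 -0.1286] -0.8 0.041
left_cassette 1 [ 0.6285 -0.1289] -0.3 0.023
left_cassette 1 [ 0.6302 -0.1243] -1.1 0.041
right_cassette 2 [0.6245 0.0836] -5.1 0.093
right_cassette 1 [0.6237 0.082 ] -4.8 0.038
right_cassette 1 [0.6269 0.0958] -4.0 0.121
[ 0.71267283 -0.26849085  0.        ] [ 0.66694544 -0.25277367  0.15      ]
```

View pics/fit.png

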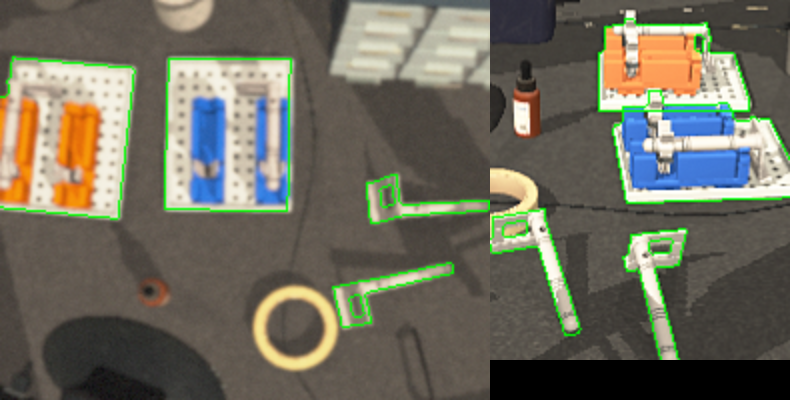

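The model outlines sit tightly on both retractors and both cassettes. Next I write a planner helper that turns a target into rows.

```bash
cat > plan.py <<'E'
from h import *
def rows(start,psi0,pos,psi,n,op):
    """tool-axis rows (cm,deg) world-straight from start to pos with tool down"""
    c=np.array(start,float); a=psi0; out=[]
    for i in range(1,n+1):
        g=np.array(start)+(np.array(pos)-start)*i/n; ga=psi0+(psi-psi0)*i/n
        t=np.radians(a); B=np.array([[np.cos(t),np.sin(t),0],[np.sin(t),-np.cos(t),0],[0,0,-1]])
        s=np.round(B.T@(g-c)*100,1 if i<n else 2); d=round(-(ga-a),1)
        c=c+B@s/100; a-=d; out.append([s.tolist(),d,op])
    print(json.dumps(out).replace(' ','')); return c,a
E
python3 - <<'E'
from plan import *
rows([.246,-.628,.226],-158.65,[.4544,-.3571,.13],-77.3,10,6.0)
E
```

```text
[[[-2.9,1.8,1.0],-8.1,6.0],[[-3.2,1.3,0.9],-8.2,6.0],[[-3.3,0.9,1.0],-8.1,6.0],[[-3.4,0.4,0.9],-8.1,6.0],[[-3.4,-0.1,1.0],-8.2,6.0],[[-3.3,-0.6,1.0],-8.1,6.0],[[-3.3,-1.0,0.9],-8.1,6.0],[[-3.1,-1.5,1.0],-8.2,6.0],[[-2.8,-1.9,0.9],-8.1,6.0],[[-2.54,-2.31,1.0],-8.2,6.0]]
```

Request:
jog_arm(moves=[[[-2.9,1.8,1.0],-8.1,6.0],[[-3.2,1.3,0.9],-8.2,6.0],[[-3.3,0.9,1.0],-8.1,6.0],[[-3.4,0.4,0.9],-8.1,6.0],[[-3.4,-0.1,1.0],-8.2,6.0],[[-3.3,-0.6,1.0],-8.1,6.0],[[-3.3,-1.0,0.9],-8.1,6.0],[[-3.1,-1.5,1.0],-8.2,6.0],[[-2.8,-1.9,0.9],-8.1,6.0],[[-2.54,-2.31,1.0],-8.2,6.0],[[0,0,0],0,6.0]], newtons=15)

```text
time_s: 3.28
tcp_pos: [0.4551, -0.356, 0.1299]
eef_rot: [180.0, 0.0, -77.0]
contact_force: [-0.3, -1.0, 1.4]
gripper_width: 0.0597
gripper_force: 0.0
```

```bash
cat > wl.py <<'E'
import sys
from fit import *
n=sys.argv[1]; s=1 if n.startswith('left') else -1
st=get_state(); p=capture('wrist'); T=cam(p,st); q0=json.load(open('poses.json'))[n]
cv2.imwrite(f'pics/w_{n}.png',p['pixels'])
for r in regions_of(p,n)[:2]:
    M=r['pixels'].astype(np.float32); q,c=fit([(p,T,M)],retr(s),q0,18); print(round(r['confidence'],2),M.sum(),q[:2].round(4),np.degrees(q[2]).round(1),round(c,3), st['tcp_pos'],st['eef_rot'])
E
python3 wl.py left_retractor
```

```text
0.72 2906.0 [ 0.4537 -0.3545] 103.1 0.068 [ 0.45505047 -0.35603538  0.1299356 ] [ 1.79959996e+02  3.79994079e-02 -7.70108483e+01]
```

View pics/w_left_retractor.png

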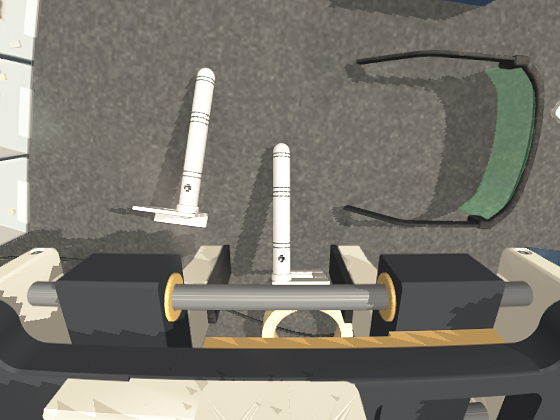

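The handle is centred between the fingers (column 281, fingers at 215 and 345), and the wrist fit agrees within 2 mm. Next: descend and grip.

Request:
jog_arm(moves=[[[0,0.1,3],0,5],[[0,0,3],0,5],[[0,0,3],0,5],[[0,0,2.2],0,5],[[0,0,0],0,5],[[0,0,0],0,0],[[0,0,0],0,0],[[0,0,0],0,0],[[0,0,0],0,0],[[0,0,0],0,0]], newtons=15)

```text
time_s: 4.62
tcp_pos: [0.4533, -0.3581, 0.019]
eef_rot: [-180.0, -0.0, -77.2]
contact_force: [-1.4, -0.5, 2.7]
gripper_width: 0.0155
gripper_force: 15.0
```

Request:
jog_arm(moves=[[[0,0,-0.5],0,0],[[0,0,-2],0,0],[[0,0,-3],0,0],[[0,0,-3],0,0],[[0,0,-3],0,0],[[0,0,-3],0,0],[[0,0,-1],0,0],[[0,0,0],0,0]])

```text
time_s: 5.62
tcp_pos: [0.4531, -0.3577, 0.1735]
eef_rot: [-180.0, 0.0, -77.2]
contact_force: [0.1, 0.2, -1.2]
gripper_width: 0.0154
gripper_force: 15.0
```

```bash
cat > held.py <<'E'
import sys
from fit import *
def inhand(n):
    s=1 if n.startswith('left') else -1
    st=get_state(); V=[]; ims=[]
    for c in ('side','top'):
        p=capture(c); T=cam(p); 
        for r in regions_of(p,n)[:3]:
            M=r['pixels'].astype(np.float32)
            if 150<M.sum()<3000: V.append((p,T,M)); print(c,round(r['confidence'],2),M.sum(),r['pixel']); break
        ims.append(p['pixels'])
    Rt=R.from_euler('xyz',st['eef_rot'],degrees=True); o=np.array(st['tcp_pos'])
    hd=Rt.apply([-1,0,0]); yaw0=np.arctan2(hd[1],hd[0])
    def parts(q): # q: grip x on part, height of axis above tcp, pitch(+ = blade up), dyaw
        Rm=(R.from_euler('z',yaw0+q[3])*R.from_euler('y',-q[2])).as_matrix()
        g=o+[0,0,q[1]]
        return [(X-[q[0],0,0])@Rm.T+g for X in retr(s)]
    def f(q):
        c=0
        for p,T,M in V:
            # ignore pixels near the fingers: only blade and handle ends matter
            m=mask(p,T,parts(q)); c+=1-np.minimum(m,M).sum()/np.maximum(m,M).sum()
        return c+ 5*abs(q[3])*0.2+ 1e3*(q[1]-.007)**2
    best=None
    for a in (-.2,.1,.35):
        q0=np.array([-.009,.007,a,0]); r=minimize(f,q0,method='Nelder-Mead',options=dict(initial_simplex=np.array([q0]+[q0+d for d in np.diag([.01,.004,.2,.05])]),maxiter=250))
        if best is None or r.fun<best.fun: best=r
    q=best.x; print('gripx %.4f h %.4f pitch %.1f dyaw %.1f cost %.3f'%(q[0],q[1],np.degrees(q[2]),np.degrees(q[3]),best.fun), st['tcp_pos'].round(4) if hasattr(st['tcp_pos'],'round') else st['tcp_pos'],st['eef_rot'],st['contact_force'])
    return q,V,parts,ims
if __name__=='__main__':
    q,V,parts,ims=inhand(sys.argv[1])
    if len(sys.argv)>2:
        im=ims[0].copy(); p,T,M=V[0]
        cs,_=cv2.findContours((mask(p,T,parts(q))>.5).astype(np.uint8),cv2.RETR_LIST,cv2.CHAIN_APPROX_NONE); cv2.drawContours(im,cs,-1,(0,255,0),1)
        u=proj(p,np.array(get_state()['tcp_pos']),T)[0]; x=int(np.clip(u[0]-100,0,360)); y=int(np.clip(u[1]-75,0,270))
        cv2.imwrite(sys.argv[2],cv2.resize(im[y:y+150,x:x+200],(800,600)))
E
python3 held.py left_retractor pics/held1.png
```

```text
side 0.64 538.0 [276.5, 210.7]
top 0.78 603.0 [346.7, 239.6]
gripx -0.0097 h 0.0070 pitch 16.1 dyaw 0.0 cost 0.918 [ 0.4531 -0.3577  0.1735] [-1.79967491e+02  5.45807533e-03 -7.72499272e+01] [ 0.11833838  0.22032778 -1.16127523]
```

View pics/held1.png

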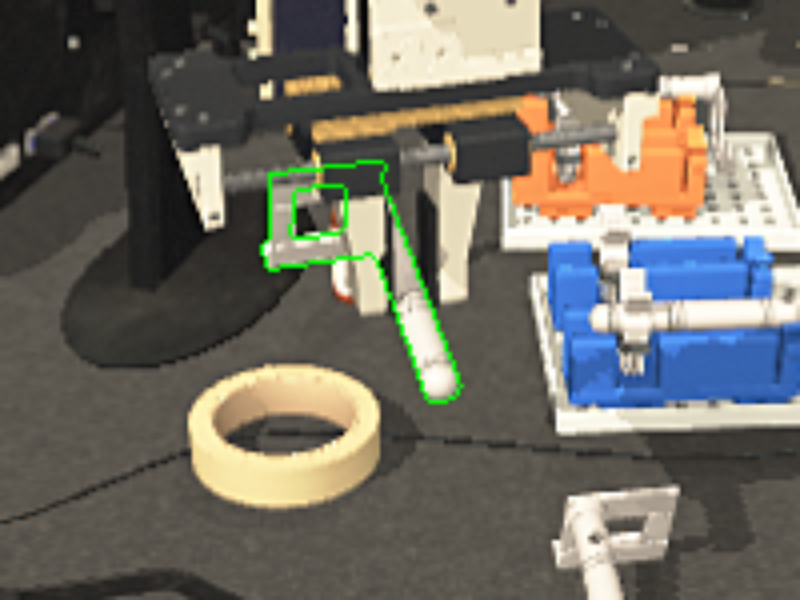

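The outline matches the held part, with a pitch of about 17° (blade up). Before swinging over, I check where the monitor is.

```bash
python3 - <<'E'
import cv2,numpy as np
a=cv2.imread('pics/top0.png');b=cv2.imread('pics/side0.png')
cv2.imwrite('pics/both.png',np.hstack([a,b])[:, :][::1] if 0 else cv2.resize(np.vstack([a[:, :],b]),(440,600)) if 0 else np.hstack([cv2.resize(a,(400,300)),cv2.resize(b,(400,300))]))
E
```

```text
(no output)
```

View pics/both.png

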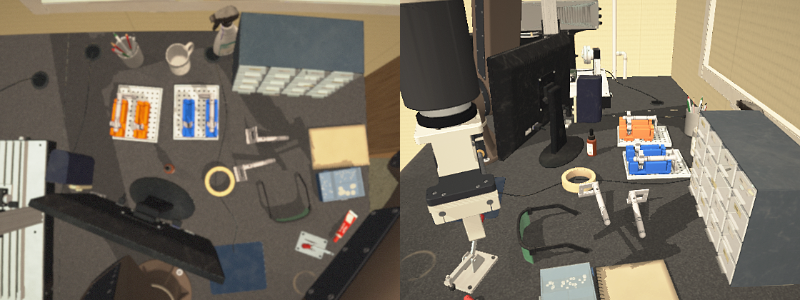

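```bash
python3 - <<'E'
from h import *
a=capture('top');b=capture('side');A=cam(a);B=cam(b)
for n,u,v in [('neartop',(311,385),(126,87)),('fartop',(45,272),(241,40))]:
    o,d=ray(a,u,A);o2,d2=ray(b,v,B)
    s=np.linalg.lstsq(np.c_[d,-d2],o2-o,rcond=None)[0]; x=o+s[0]*d; y=o2+s[1]*d2; print(n,x.round(3),y.round(3))
print(np.round(get_state()['joints'],1))
E
```

```text
neartop [ 0.192 -0.204  0.367] [ 0.185 -0.205  0.369]
fartop [0.368 0.215 0.392] [0.378 0.215 0.391]
[-18.9  13.8 -16.3  -0.  -60.   31.7]
```

The monitor's top edge is at z ≈ 0.39 and x < 0.38. By my estimate the forearm stays above 0.55 there, so the way is clear.

```bash
python3 - <<'E'
from plan import *
rows([.4531,-.3577,.1735],-77.25,[.6195,-.1037,.19],-180.6,11,0)
E
```

```text
[[[-1.9,-2.0,-0.2],9.4,0],[[-2.2,-1.6,-0.1],9.4,0],[[-2.5,-1.3,-0.2],9.4,0],[[-2.6,-0.8,-0.1],9.4,0],[[-2.8,-0.4,-0.2],9.4,0],[[-2.7,0.0,-0.1],9.4,0],[[-2.7,0.5,-0.2],9.4,0],[[-2.6,1.0,-0.1],9.4,0],[[-2.4,1.3,-0.2],9.4,0],[[-2.2,1.7,-0.1],9.4,0],[[-1.83,2.09,-0.15],9.3,0]]
```

Request:
jog_arm(moves=[[[-1.9,-2.0,-0.2],9.4,0],[[-2.2,-1.6,-0.1],9.4,0],[[-2.5,-1.3,-0.2],9.4,0],[[-2.6,-0.8,-0.1],9.4,0],[[-2.8,-0.4,-0.2],9.4,0],[[-2.7,0.0,-0.1],9.4,0],[[-2.7,0.5,-0.2],9.4,0],[[-2.6,1.0,-0.1],9.4,0],[[-2.4,1.3,-0.2],9.4,0],[[-2.2,1.7,-0.1],9.4,0],[[-1.83,2.09,-0.15],9.3,0],[[0,0,0],0,0]])

```text
time_s: 7.42
tcp_pos: [0.6202, -0.1025, 0.1892]
eef_rot: [-180.0, -0.1, 179.5]
contact_force: [-0.5, -1.0, -1.5]
gripper_width: 0.0159
gripper_force: 15.0
```

```bash
cat > wc.py <<'E'
import sys
from fit import *
n=sys.argv[1]; s=1 if n[0]=='l' else -1
st=get_state(); p=capture('wrist'); T=cam(p,st); q=json.load(open('poses.json'))[n]
print(np.round(st['tcp_pos'],4),np.round(st['eef_rot'],1),st['contact_force'],np.array(p['hand_eye']).round(3).tolist())
im=p['pixels'].copy()
t=q[2]; B=np.array([[np.cos(t),-np.sin(t),0],[np.sin(t),np.cos(t),0],[0,0,1]])
W=lambda X:(np.array(X,float)/1000)@B.T+[q[0],q[1],0]
for L in ([[-89,-80,15],[-89,80,15],[109,80,15],[109,-80,15]],[[-82,25*s-21,57],[-82,25*s+21,57],[-56,25*s+21,57],[-56,25*s-21,57]],[[-52,25*s-12,81],[-52,25*s+12,81],[-38,25*s+12,81],[-38,25*s-12,81]]):
    cv2.polylines(im,[proj(p,W(L),T).round().astype(np.int32)],True,(0,255,0),1)
cv2.imwrite(sys.argv[2],im)
E
python3 wc.py left_cassette pics/wc1.png
```

```text
[ 0.6202 -0.1025  0.1892] [-1.800e+02 -1.000e-01  1.795e+02] [-0.51428213 -0.95575964 -1.53519102] [[0.001, -0.953, -0.302, 0.082], [1.0, 0.001, 0.0, 0.002], [-0.0, -0.302, 0.953, -0.158], [0.0, 0.0, 0.0, 1.0]]
```

View pics/wc1.png

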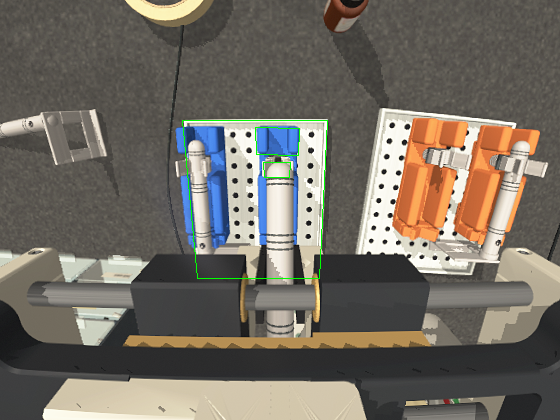

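The tray rim and the cheek outline match the model, and the handle (column 280) lies over the free cradle. Next: lower with a lighter grip.

Request:
jog_arm(moves=[[[0,-0.1,2],0,0],[[0,0,3],0,0],[[0,0,3],0,0],[[0,0,2],0,0],[[0,0,0.5],0,0],[[0,0,0.2],0,0],[[0,0,0],0,0]], newtons=6)

```text
time_s: 8.35
tcp_pos: [0.6198, -0.1051, 0.0838]
eef_rot: [180.0, 0.1, 179.5]
contact_force: [-0.1, -0.2, -1.4]
gripper_width: 0.0155
gripper_force: 6.0
```

```bash
python3 held.py left_retractor pics/held2.png
```

```text
side 0.68 342.0 [359.8, 197.9]
gripx -0.0119 h 0.0056 pitch -13.8 dyaw -0.1 cost 0.427 [ 0.6198 -0.1051  0.0838] [1.79997898e+02 5.70604807e-02 1.79478462e+02] [-0.05887044 -0.20448118 -1.43582322]
```

View pics/held2.png

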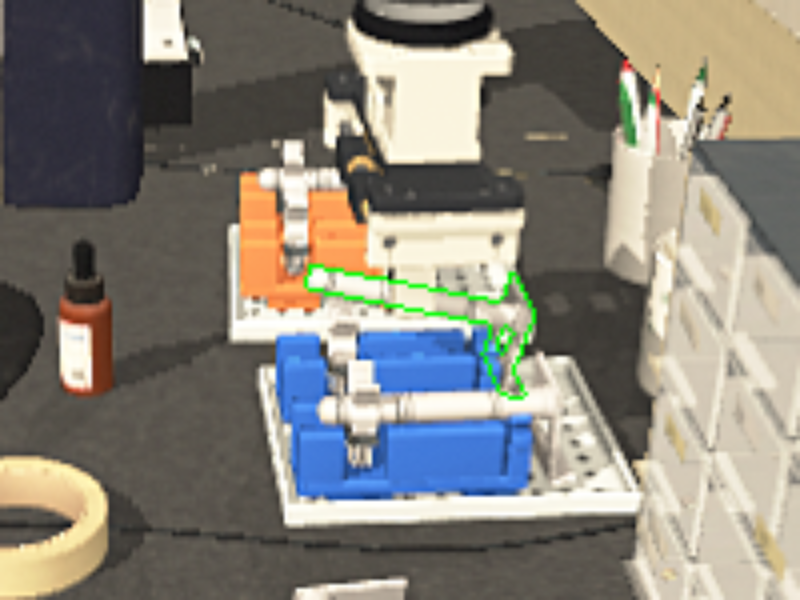

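The light grip let the part swing to about −14°, blade down, which suits laying the front in the saddle first. Next I lower it in.

Request:
jog_arm(moves=[[[0,0.12,0.5],0,0],[[0,0,0.5],0,0],[[0,0,0.4],0,0],[[0,0,0.2],0,0],[[0,0,0.2],0,0],[[0,0,0.2],0,0],[[0,0,0],0,0]], newtons=6)

```text
time_s: 9.43
tcp_pos: [0.6195, -0.104, 0.0632]
eef_rot: [-180.0, 0.0, 179.5]
contact_force: [-1.5, -3.5, 1.5]
gripper_width: 0.0159
gripper_force: 6.0
```

```bash
python3 held.py left_retractor pics/held3.png
```

```text
side 0.66 355.0 [361.4, 202.3]
gripx -0.0111 h 0.0062 pitch -7.4 dyaw -0.0 cost 0.400 [ 0.6195 -0.104   0.0632] [-1.79983732e+02  6.39422621e-04  1.79454217e+02] [-1.51996178 -3.45022864  1.51275914]
```

View pics/held3.png

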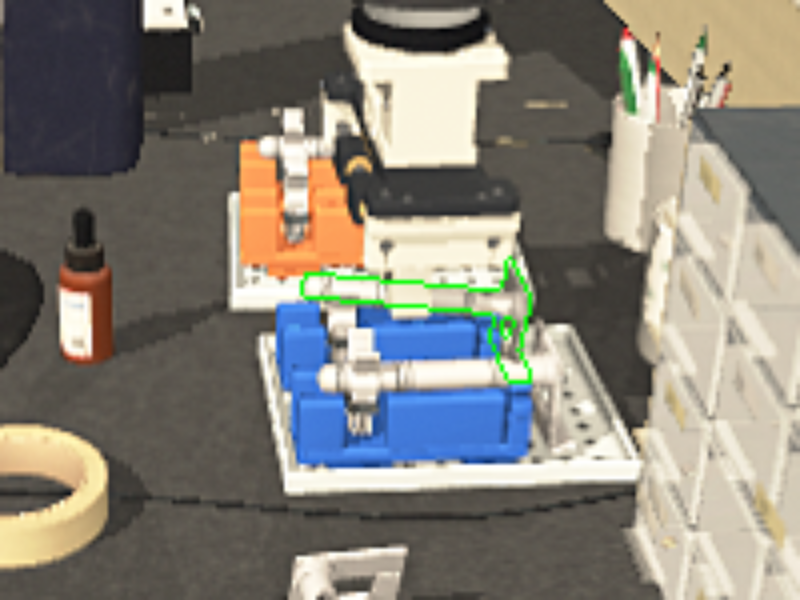

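Request:
jog_arm(moves=[[[0,-0.1,0.1],0,0],[[0,0,0],0,0],[[0,0,0],0,3.5],[[0,0,0],0,3.5],[[0,0,0],0,3.5],[[0,0,-1],0,3.5],[[0,0,-3],0,3.5],[[1.2,0,0],0,0],[[0,0,0],0,0],[[0,0,0],0,0],[[0,0,0],0,0]])

```text
time_s: 11.0
tcp_pos: [0.6074, -0.1046, 0.1015]
eef_rot: [-180.0, -0.0, 179.5]
contact_force: [0.1, 0.4, -0.5]
gripper_width: 0.0025
gripper_force: 0.0
```

```bash
cat > seat.py <<'E'
import sys
from fit import *
n=sys.argv[1]; s=1 if n[0]=='l' else -1
q0c=json.load(open('poses.json'))[n+'_cassette']; p=capture('side'); T=cam(p); print(np.round(get_state()['tcp_pos'],4))
Bc=R.from_euler('z',q0c[2])
def parts(q): # q: dx, pitch(blade up +), about saddle x=40
    Rm=(Bc*R.from_euler('y',-q[1])).as_matrix(); g=Bc.apply([.040+q[0],.025*s,.060])+[q0c[0],q0c[1],0]
    return [(X-[.04,0,0])@Rm.T+g for X in retr(s)]
for r in regions_of(p,n+'_retractor')[:3]:
    M=r['pixels'].astype(np.float32); print(round(r['confidence'],2),M.sum(),np.round(r['pixel']))
    def f(q): m=mask(p,T,parts(q)); return 1-np.minimum(m,M).sum()/np.maximum(m,M).sum()
    x0=np.array([0,-.08]); o=minimize(f,x0,method='Nelder-Mead',options=dict(initial_simplex=np.array([x0,x0+[.01,0],x0+[0,.12]]))); print('dx %.4f pitch %.1f cost %.2f'%(o.x[0],np.degrees(o.x[1]),o.fun))
if len(sys.argv)>2:
    u=proj(p,parts([0,0])[0][:1],T)[0].astype(int); x,y=u[0]-70,u[1]-75
    a=p['pixels'][y:y+150,x:x+200]; cv2.imwrite(sys.argv[2],cv2.resize(a,(800,600),interpolation=cv2.INTER_CUBIC))
E
python3 seat.py left pics/seat1.png
```

```text
[ 0.6074 -0.1046  0.1015]
0.68 422.0 [356. 203.]
dx 0.0019 pitch -10.8 cost 0.31
```

View pics/seat1.png

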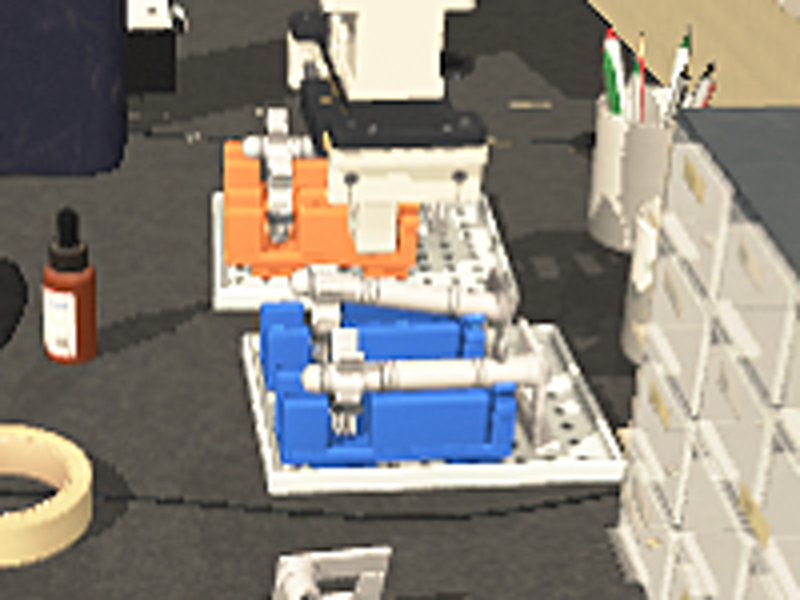

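The handle lies with its front in the saddle and its butt raised on the clip, at pitch ≈ −10° as expected. Next: press with shut fingertips at x = −22.

Request:
jog_arm(moves=[[[0,0,1.5],0,0],[[0,0,0.5],0,0],[[0,0,0.3],0,0],[[0,0,0.3],0,0],[[0,0,0.3],0,0],[[0,0,0.2],0,0],[[0,0,0],0,0]])

```text
time_s: 11.98
tcp_pos: [0.6073, -0.1046, 0.0711]
eef_rot: [180.0, -0.0, 179.5]
contact_force: [-2.3, -0.1, 2.6]
gripper_width: 0.0006
gripper_force: 1.2
```

Request:
jog_arm(moves=[[[0,0,0.2],0,0],[[0,0,0.2],0,0],[[0,0,0.1],0,0],[[0,0,0],0,0]])

```text
time_s: 12.48
tcp_pos: [0.6072, -0.1047, 0.0662]
eef_rot: [-180.0, -0.0, 179.5]
contact_force: [-3.7, 0.1, 6.1]
gripper_width: 0.0007
gripper_force: 3.1
```

Request:
jog_arm(moves=[[[0,0,0.1],0,0],[[0,0,0.1],0,0],[[0,0,0],0,0]])

```text
time_s: 12.85
tcp_pos: [0.6072, -0.1047, 0.0647]
eef_rot: [-180.0, -0.0, 179.5]
contact_force: [-5.0, 0.9, 9.6]
gripper_width: 0.0008
gripper_force: 5.0
```

Request:
jog_arm(moves=[[[0,0,0.1],0,0],[[0,0,0.1],0,0],[[0,0,0],0,0]])

```text
time_s: 13.22
tcp_pos: [0.607, -0.1047, 0.0627]
eef_rot: [-180.0, -0.0, 179.5]
contact_force: [-5.0, 2.1, 9.0]
gripper_width: 0.0003
gripper_force: 4.9
```

Request:
jog_arm(moves=[[[0,0,0.1],0,0],[[0,0,0.1],0,0],[[0,0,0],0,0]])

```text
time_s: 13.6
tcp_pos: [0.6074, -0.1046, 0.0604]
eef_rot: [-180.0, 0.0, 179.5]
contact_force: [-3.7, 0.1, 6.3]
gripper_width: 0.0006
gripper_force: 3.6
```

Request:
jog_arm(moves=[[[0,0,-0.3],0,0],[[0,0,-0.7],0,0],[[0,0,-3],0,0],[[0,0,0],0,0],[[0,0,0],0,0]])

```text
time_s: 14.22
tcp_pos: [0.6074, -0.1045, 0.0999]
eef_rot: [180.0, 0.0, 179.4]
contact_force: [0.5, 0.4, -0.8]
gripper_width: 0.0006
gripper_force: 0.0
```

```bash
python3 seat.py left pics/seat2.png
```

```text
[ 0.6071 -0.1046  0.0995]
0.85 413.0 [358. 206.]
dx 0.0034 pitch -0.7 cost 0.30
```

It is level at −0.7° after letting go. Next I go to the right-hand retractor, then check the seat from above.

```bash
python3 - <<'E'
from plan import *
rows([.6074,-.1046,.15],-180.5,[.5422,-.4043,.13],-84.4,11,5)
E
```

```text
[[[0.6,-2.7,0.2],-8.7,5],[[0.9,-2.6,0.2],-8.8,5],[[1.4,-2.5,0.1],-8.7,5],[[1.7,-2.2,0.2],-8.7,5],[[2.1,-1.9,0.2],-8.8,5],[[2.2,-1.6,0.2],-8.7,5],[[2.6,-1.2,0.2],-8.8,5],[[2.6,-0.8,0.2],-8.7,5],[[2.8,-0.4,0.1],-8.7,5],[[2.8,0.0,0.2],-8.8,5],[[2.71,0.45,0.2],-8.7,5]]
```

Request:
jog_arm(moves=[[[0,0,-5],0,0],[[0.6,-2.7,0.2],-8.7,5],[[0.9,-2.6,0.2],-8.8,5],[[1.4,-2.5,0.1],-8.7,5],[[1.7,-2.2,0.2],-8.7,5],[[2.1,-1.9,0.2],-8.8,5],[[2.2,-1.6,0.2],-8.7,5],[[2.6,-1.2,0.2],-8.8,5],[[2.6,-0.8,0.2],-8.7,5],[[2.8,-0.4,0.1],-8.7,5],[[2.8,0.0,0.2],-8.8,5],[[2.71,0.45,0.2],-8.7,5]], newtons=15)

```text
time_s: 15.82
tcp_pos: [0.5415, -0.405, 0.1289]
eef_rot: [179.9, 0.0, -84.2]
contact_force: [-0.2, -0.2, 0.9]
gripper_width: 0.05
gripper_force: 0.0
```

```bash
python3 wl.py right_retractor; cat > seat2.py <<'E'
import sys
from fit import *
n=sys.argv[1]; s=1 if n[0]=='l' else -1
qc=json.load(open('poses.json'))[n+'_cassette']; Bc=R.from_euler('z',qc[2])
V=[]
for c in ('side','top'):
    p=capture(c);T=cam(p)
    for r in regions_of(p,n+'_retractor')[:3]:
        o=atz(p,r['pixel'],.06,T)-[qc[0],qc[1],0]; o=Bc.inv().apply(o); print(c,round(r['confidence'],2),r['pixels'].sum(),o.round(3))
        if abs(o[1]-.025*s)<.03 and r['pixels'].sum()<1200: V.append((p,T,r['pixels'].astype(np.float32)));break
def parts(q):
    Rm=(Bc*R.from_euler('z',q[3])*R.from_euler('y',-q[2])).as_matrix(); g=Bc.apply([.040+q[0],.025*s+q[1],.060+q[4]])+[qc[0],qc[1],0]
    return [(X-[.04,0,0])@Rm.T+g for X in retr(s)]
for vs in [V]+[[v] for v in V]:
    f=lambda q:sum(1-np.minimum(m:=mask(p,T,parts(q)),M).sum()/np.maximum(m,M).sum() for p,T,M in vs)/len(vs)+100*q[4]**2*10+abs(q[3])*.3
    x0=np.zeros(5); o=minimize(f,x0,method='Nelder-Mead',options=dict(initial_simplex=np.array([x0]+[x0+d for d in np.diag([.008,.008,-.1,.05,.004])]),maxiter=400)); q=o.x
    print(len(vs),'dx %.4f dy %.4f pitch %.1f yaw %.1f dz %.4f cost %.2f'%(q[0],q[1],np.degrees(q[2]),np.degrees(q[3]),q[4],o.fun))
E
python3 seat2.py left
```

```text
0.57 2841.0 [ 0.5416 -0.4038] 95.3 0.109 [ 0.54150334 -0.40497362  0.12893936] [ 1.79923862e+02  4.68612855e-02 -8.41565110e+01]
top 0.71 103 [0.054 0.05  0.06 ]
1 dx 0.0014 dy -0.0007 pitch -0.1 yaw 0.1 dz -0.0005 cost 0.79
1 dx 0.0014 dy -0.0007 pitch -0.1 yaw 0.1 dz -0.0005 cost 0.79
```

Request:
jog_arm(moves=[[[0,0,3],0,5],[[0,0,3],0,5],[[0,0,3],0,5],[[0,0,2.1],0,5],[[0,0,0],0,5],[[0,0,0],0,0],[[0,0,0],0,0],[[0,0,0],0,0],[[0,0,0],0,0],[[0,0,0],0,0]], newtons=15)

```text
time_s: 17.38
tcp_pos: [0.5424, -0.4044, 0.0195]
eef_rot: [-180.0, -0.0, -84.4]
contact_force: [0.5, 0.2, 2.6]
gripper_width: 0.0153
gripper_force: 15.0
```

Request:
jog_arm(moves=[[[0,0,-0.5],0,0],[[0,0,-2],0,0],[[0,0,-3],0,0],[[0,0,-3],0,0],[[0,0,-4],0,0],[[0,0,-4],0,0],[[0,0,-2],0,0],[[0,0,0],0,0]])

```text
time_s: 18.38
tcp_pos: [0.5426, -0.4045, 0.2058]
eef_rot: [-179.8, -0.1, -84.4]
contact_force: [0.3, -0.3, -3.1]
gripper_width: 0.0155
gripper_force: 15.0
```

```bash
python3 - <<'E'
from plan import *
q=json.load(open('poses.json'))['right_cassette']; print(q)
s=get_state(); print(np.round(s['tcp_pos'],4),np.round(s['eef_rot'],1))
t=q[2]; g=np.array(q[:2])+[-.0097*np.cos(t)+.025*np.sin(t), -.0097*np.sin(t)-.025*np.cos(t)]; print(g)
rows(s['tcp_pos'],s['eef_rot'][2],[g[0],g[1],.20],np.degrees(t)-180,12,0)
E
```

```text
[0.6244678829417978, 0.0836102092201279, -0.08855004312860909]
[ 0.5426 -0.4045  0.2058] [-1.798e+02 -1.000e-01 -8.440e+01]
[0.61259503 0.05956597]
[[[-3.8,-1.0,0.0],8.4,0],[[-3.9,-0.3,0.1],8.4,0],[[-3.9,0.1,0.0],8.4,0],[[-3.8,0.8,0.1],8.3,0],[[-3.7,1.3,0.0],8.4,0],[[-3.5,1.8,0.1],8.4,0],[[-3.1,2.3,0.0],8.4,0],[[-2.8,2.8,0.1],8.4,0],[[-2.4,3.1,0.0],8.4,0],[[-1.9,3.4,0.1],8.4,0],[[-1.3,3.7,0.0],8.3,0],[[-0.81,3.81,0.08],8.4,0]]
```

Request:
jog_arm(moves=[[[-3.8,-1.0,0.0],8.4,0],[[-3.9,-0.3,0.1],8.4,0],[[-3.9,0.1,0.0],8.4,0],[[-3.8,0.8,0.1],8.3,0],[[-3.7,1.3,0.0],8.4,0],[[-3.5,1.8,0.1],8.4,0],[[-3.1,2.3,0.0],8.4,0],[[-2.8,2.8,0.1],8.4,0],[[-2.4,3.1,0.0],8.4,0],[[-1.9,3.4,0.1],8.4,0],[[-1.3,3.7,0.0],8.3,0],[[-0.81,3.81,0.08],8.4,0]])

```text
time_s: 19.88
tcp_pos: [0.611, 0.0609, 0.1963]
eef_rot: [-180.0, -0.2, 174.7]
contact_force: [0.7, -0.2, -1.4]
gripper_width: 0.0153
gripper_force: 15.0
```

```bash
python3 - <<'E'
from fit import *
# cassette pose from wrist view: tray corners/rim only -> match white/orange edges via mask fit of visible region
n='right_cassette'; st=get_state(); p=capture('wrist'); T=cam(p,st); q0=np.array(json.load(open('poses.json'))[n])
print(np.round(st['tcp_pos'],4),np.round(st['eef_rot'],1))
im=p['pixels']; cv2.imwrite('pics/wc2.png',im)
hsv=cv2.cvtColor(im,cv2.COLOR_BGR2HSV); O=((hsv[...,0]>5)&(hsv[...,0]<22)&(hsv[...,1]>150)&(hsv[...,2]>90)).astype(np.uint8)
O[238:]=0
k,l,stt,cc=cv2.connectedComponentsWithStats(cv2.morphologyEx(O,cv2.MORPH_CLOSE,np.ones((3,3),np.uint8)))
for i in range(1,k):
    if stt[i,4]>150: print(stt[i],cc[i].round(1))
# predicted rear cheek block top (x -82..-56) of both places
def W(X,q): return R.from_euler('z',q[2]).apply(np.array(X,float)/1000)+[q[0],q[1],0]
for yy in (-25,55):
    print(yy,'rear corners',proj(p,W([[-82,yy-21,57],[-82,yy+21,57],[-56,yy-21,57],[-56,yy+21,57]],q0),T).round(1).tolist())
print('rim rear', proj(p,W([[-89,-80,15],[-89,80,15]],q0),T).round(1).tolist())
for t in (n,):
    for r in regions_of(p,t)[:2]:
        m=r['pixels']; ys,xs=np.nonzero(m); print(t,r['confidence'],m.sum(),xs.min(),xs.max(),ys.min(),ys.max())
        # restricted fit: rows<238, tray+cradle silhouette
        M=m.astype(np.float32); keep=np.zeros_like(M); keep[:235]=1
        # exclude held part column
        keep[150:235,255:305]=0
        f=lambda q:1-(np.minimum(a:=mask(p,T,place(cass(-1),q,0)),M)*keep).sum()/(np.maximum(a,M)*keep).sum()
        o=minimize(f,q0,method='Nelder-Mead',options=dict(initial_simplex=np.array([q0]+[q0+d for d in np.diag([.01,.01,.08])]))); print(o.x[:2].round(4),np.degrees(o.x[2]).round(2),o.fun.round(3),f(q0).round(3))
E
python3 held.py right_retractor
```

```text
[0.611  0.0609 0.1963] [-180.    -0.2  174.7]
[ 258  129   41  109 1846] [277.3 164.4]
[ 327  128   51  110 2421] [343.2 173.2]
[359 175  15  63 600] [366.1 206.1]
-25 rear corners [[255.1, 129.9], [297.4, 129.7], [255.8, 156.1], [297.0, 155.9]]
55 rear corners [[335.5, 129.7], [377.2, 129.9], [334.2, 155.9], [375.0, 156.0]]
rim rear [[227.9, 122.3], [369.4, 122.1]]
right_cassette 0.67 15550 229 377 120 255
[0.6234 0.0848] -5.12 0.02 0.035
side 0.87 351.0 [348.2, 127.6]
top 0.5 284.0 [187.9, 117.5]
gripx -0.0089 h 0.0042 pitch 17.1 dyaw 0.0 cost 0.973 [0.6115 0.0628 0.196 ] [-1.79973893e+02 -1.53801099e-01  1.74858212e+02] [-0.67478555 -0.68429274 -2.12215884]
```

```bash
cat > wfit.py <<'E'
from fit import *
n='right_cassette'; q0=np.array(json.load(open('poses.json'))[n]); keep=np.zeros((420,560),np.float32); keep[:235]=1; keep[150:235,255:305]=0
for _ in range(2):
    st=get_state(); p=capture('wrist'); T=cam(p,st); print(np.round(st['tcp_pos'],4),np.round(st['eef_rot'],1))
    for r in regions_of(p,n)[:1]:
        M=r['pixels'].astype(np.float32)
        f=lambda q:1-(np.minimum(a:=mask(p,T,place(cass(-1),q,0)),M)*keep).sum()/(np.maximum(a,M)*keep).sum()
        o=minimize(f,q0,method='Nelder-Mead',options=dict(initial_simplex=np.array([q0]+[q0+d for d in np.diag([.01,.01,.08])]))); print(o.x[:2].round(4),np.degrees(o.x[2]).round(2),o.fun.round(3))
        g=R.from_euler('z',o.x[2]).apply([-.0093,-.025,0])[:2]+o.x[:2]; print('grip target',g.round(4))
        W=lambda X: R.from_euler('z',o.x[2]).apply(np.array(X,float)/1000)+[o.x[0],o.x[1],0]
        print(proj(p,W([[-82,-46,57],[-82,-4,57]]),T).round(1).tolist())
E
python3 wfit.py
```

```text
[0.6112 0.0592 0.1971] [-1.80e+02 -1.00e-01  1.75e+02]
[0.6245 0.0836] -5.07 1.0
grip target [0.613  0.0595]
[[257.2, 129.1], [299.4, 129.2]]
[0.6116 0.0589 0.1978] [-1.800e+02 -1.000e-01  1.749e+02]
[0.6236 0.0846] -5.11 0.022
grip target [0.6121 0.0605]
[[258.4, 127.6], [300.5, 127.7]]
```

Request:
jog_arm(moves=[[[0,0.1,2],0,0],[[0,0,3],0,0],[[0,0,3],0,0],[[0,0,2.4],0,0],[[0,0,0.6],0,0],[[0,0,0.4],0,0],[[0,0,0],0,0]], newtons=6)

```text
time_s: 21.25
tcp_pos: [0.6131, 0.0609, 0.0851]
eef_rot: [180.0, 0.1, 175.0]
contact_force: [2.0, -0.7, -3.4]
gripper_width: 0.0156
gripper_force: 6.0
```

```bash
python3 held.py right_retractor
```

```text
side 0.59 306.0 [347.3, 170.8]
top 0.57 152.0 [191.5, 175.2]
gripx -0.0079 h 0.0054 pitch -13.4 dyaw 0.1 cost 1.163 [0.6131 0.0609 0.0851] [1.79961488e+02 1.17954622e-01 1.74965660e+02] [ 1.99689296 -0.66909277 -3.41409275]
```

Request:
jog_arm(moves=[[[0,0,0.5],0,0],[[0,0,0.5],0,0],[[0,0,0.4],0,0],[[0,0,0.2],0,0],[[0,0,0.2],0,0],[[0,0,0.2],0,0],[[0,0,0.1],0,0],[[0,0,0],0,0]])

```text
time_s: 22.45
tcp_pos: [0.6118, 0.0605, 0.0632]
eef_rot: [-180.0, -0.0, 174.9]
contact_force: [-2.6, -2.9, 2.3]
gripper_width: 0.0159
gripper_force: 6.0
```

```bash
python3 held.py right_retractor
```

```text
side 0.85 258.0 [353.6, 177.6]
top 0.65 184.0 [197.5, 177.6]
gripx -0.0079 h 0.0059 pitch -6.3 dyaw -0.1 cost 1.142 [0.6118 0.0605 0.0632] [-1.79976033e+02 -3.29130133e-02  1.74948186e+02] [-2.55078024 -2.85113801  2.29931177]
```

Request:
jog_arm(moves=[[[0,-0.1,0.1],0,0],[[0,0,0],0,0],[[0,0,0],0,3.5],[[0,0,0],0,3.5],[[0,0,0],0,3.5],[[0,0,-1],0,3.5],[[0,0,-3],0,3.5],[[1.2,0,0],0,0],[[0,0,0],0,0],[[0,0,0],0,0],[[0,0,0],0,0]])

```text
time_s: 24.02
tcp_pos: [0.6, 0.0608, 0.1018]
eef_rot: [-180.0, -0.0, 175.0]
contact_force: [0.6, 0.2, -0.6]
gripper_width: 0.0024
gripper_force: 0.0
```

```bash
python3 seat.py right
```

```text
[0.6    0.0608 0.1018]
0.88 427.0 [350. 177.]
dx -0.0003 pitch -9.3 cost 0.25
```

Request:
jog_arm(moves=[[[0,0,1.5],0,0],[[0,0,0.5],0,0],[[0,0,0.3],0,0],[[0,0,0.3],0,0],[[0,0,0.3],0,0],[[0,0,0.3],0,0],[[0,0,0.3],0,0],[[0,0,0.1],0,0],[[0,0,0],0,0]])

```text
time_s: 25.25
tcp_pos: [0.5996, 0.0607, 0.0664]
eef_rot: [-180.0, -0.0, 175.0]
contact_force: [-4.4, -0.4, 6.1]
gripper_width: 0.0003
gripper_force: 2.9
```

Request:
jog_arm(moves=[[[0,0,0.1],0,0],[[0,0,0],0,0]])

```text
time_s: 25.5
tcp_pos: [0.5995, 0.0607, 0.0655]
eef_rot: [-180.0, -0.0, 175.0]
contact_force: [-4.1, 0.3, 5.9]
gripper_width: 0.0001
gripper_force: 3.3
```

Request:
jog_arm(moves=[[[0,0,0.1],0,0],[[0,0,0],0,0]])

```text
time_s: 25.75
tcp_pos: [0.5996, 0.0607, 0.0649]
eef_rot: [-180.0, -0.0, 175.0]
contact_force: [-6.3, 0.1, 8.6]
gripper_width: 0.0002
gripper_force: 4.6
```

Request:
jog_arm(moves=[[[0,0,0.1],0,0],[[0,0,0],0,0]])

```text
time_s: 26.0
tcp_pos: [0.5996, 0.0607, 0.064]
eef_rot: [-180.0, -0.0, 175.0]
contact_force: [-6.9, -0.5, 9.9]
gripper_width: 0.0002
gripper_force: 5.3
```

Request:
jog_arm(moves=[[[0,0,0.1],0,0],[[0,0,0],0,0]])

```text
time_s: 26.25
tcp_pos: [0.5995, 0.0607, 0.0629]
eef_rot: [-180.0, -0.0, 175.0]
contact_force: [-6.2, -0.1, 10.0]
gripper_width: 0.0006
gripper_force: 5.1
```

Request:
jog_arm(moves=[[[0,0,0.1],0,0],[[0,0,0],0,0]])

```text
time_s: 26.5
tcp_pos: [0.5994, 0.0607, 0.0615]
eef_rot: [-180.0, -0.0, 175.0]
contact_force: [-4.2, -0.5, 5.3]
gripper_width: 0.0003
gripper_force: 3.4
```

Request:
jog_arm(moves=[[[0,0,0.1],0,0],[[0,0,0],0,0]])

```text
time_s: 26.75
tcp_pos: [0.5999, 0.0607, 0.0606]
eef_rot: [-180.0, -0.0, 175.0]
contact_force: [-3.5, -2.3, 6.1]
gripper_width: 0.0002
gripper_force: 3.2
```

Request:
jog_arm(moves=[[[0,0,-0.3],0,0],[[0,0,-0.7],0,0],[[0,0,-3],0,0],[[0,0,0],0,0],[[0,0,0],0,0]])

```text
time_s: 27.38
tcp_pos: [0.6, 0.061, 0.1002]
eef_rot: [180.0, 0.0, 174.9]
contact_force: [0.3, -0.7, -0.3]
gripper_width: 0.0009
gripper_force: 0.0
```

```bash
python3 seat.py right;  python3 seat.py left
```

```text
[0.5997 0.0609 0.0998]
0.58 367.0 [351. 178.]
dx 0.0013 pitch -1.1 cost 0.24
[0.5996 0.0608 0.0996]
0.72 442.0 [360. 204.]
dx 0.0037 pitch -1.0 cost 0.28
```

Request:
jog_arm(moves=[[[0,0,2],0,0],[[0,0,0.7],0,0],[[0,0,0],0,0]])

```text
time_s: 27.95
tcp_pos: [0.5996, 0.0607, 0.0726]
eef_rot: [-180.0, -0.1, 175.0]
contact_force: [-0.6, 0.0, 0.5]
gripper_width: 0.0006
gripper_force: 0.0
```

Request:
jog_arm(moves=[[[0,0,-3],0,0],[[0,0,-6],0,0],[[0,0,-6],0,0],[[2,-6,-5],0,0],[[2,-6,0],0,0],[[2,-6,0],0,0],[[2,-6,0],0,0],[[2,-6,0],0,0],[[2,-6,0],0,0],[[0,-6,0],0,0],[[0,0,0],0,0]])

```text
time_s: 29.32
tcp_pos: [0.4495, -0.334, 0.2623]
eef_rot: [-180.0, -0.0, 174.7]
contact_force: [-0.8, 0.6, -0.2]
gripper_width: 0.0004
gripper_force: 0.0
```

```bash
python3 seat2.py left; python3 seat2.py right; python3 - <<'E'
from h import *
print(np.round(get_state()['tcp_pos'],3))
p=capture('top');T=cam(p)
cv2.imwrite('pics/end.png',p['pixels'])
for t in ('tape','goggles','dropper_bottle'):
    r=regions_of(p,t)
    if r: print(t,np.round(r[0]['pixel']))
E
```

```text
side 0.63 394 [0.015 0.016 0.06 ]
1 dx 0.0031 dy 0.0011 pitch 0.2 yaw -0.2 dz 0.0004 cost 0.33
1 dx 0.0031 dy 0.0011 pitch 0.2 yaw -0.2 dz 0.0004 cost 0.33
[ 0.451 -0.33   0.262]
tape [316. 240.]
goggles [417. 305.]Traceback (most recent call last):
  File "seat2.py", line 16, in <module>
    x0=np.zeros(5); o=minimize(f,x0,method='Nelder-Mead',options=dict(initial_simplex=np.array([x0]+[x0+d for d in np.diag([.008,.008,-.1,.05,.004])]),maxiter=400)); q=o.x
                      ~~~~~~~~^^^^^^^^^^^^^^^^^^^^^^^^^^^^^^^^^^^^^^^^^^^^^^^^^^^^^^^^^^^^^^^^^^^^^^^^^^^^^^^^^^^^^^^^^^^^^^^^^^^^^^^^^^^^^^^^^^^^^^^^^^^^^^^^^^^^^^
    res = _minimize_neldermead(fun, x0, args, callback, bounds=bounds,
                               **options)
    fsim[k] = func(sim[k])
              ~~~~^^^^^^^^
    fx = function(np.copy(x), *(wrapper_args + args))
  File "seat2.py", line 15, in <lambda>
    f=lambda q:sum(1-np.minimum(m:=mask(p,T,parts(q)),M).sum()/np.maximum(m,M).sum() for p,T,M in vs)/len(vs)+100*q[4]**2*10+abs(q[3])*.3
               ~~~~~~~~~~~~~~~~~~~~~~~~~~~~~~~~~~~~~~~~~~~~~~~~~~~~~~~~~~~~~~~~~~~~~~~~~~~~~~~~~~~~~~^~~~~~~~
ZeroDivisionError: division by zero
```

```bash
python3 - <<'E'
from h import *
p=capture('side'); T=cam(p)
for t in ('tape','goggles','dropper_bottle','left_retractor','right_retractor'):
    for r in regions_of(p,t)[:1]: print(t,round(r['confidence'],2),np.round(r['pixel']),r['pixels'].sum())
a=cv2.imread('pics/side0.png').astype(int); d=np.abs(a-p['pixels'].astype(int)).max(2)
for n,(x,y,w,h) in dict(tape=(222,228,56,45),goggles=(160,290,80,80),bottle=(255,175,25,50)).items(): print(n,(d[y:y+h,x:x+w]>60).sum())
E
```

```text
tape 0.93 [250. 257.] 1149
goggles 0.73 [172. 326.] 1787
dropper_bottle 0.85 [267. 202.] 363
left_retractor 0.86 [360. 206.] 381
right_retractor 0.87 [347. 178.] 338
tape 311
goggles 0
bottle 0
```

```bash
python3 - <<'E'
from h import *
p=capture('side'); b=p['pixels'].astype(int); a=cv2.imread('pics/side0.png').astype(int); d=np.abs(a-b).max(2)>60
ys,xs=np.nonzero(d[225:280,215:285]); print(np.c_[xs+215,ys+225].min(0),np.c_[xs+215,ys+225].max(0))
print('left half',d[228:275,222:246].sum(),'upper',d[228:248,222:278].sum())
cv2.imwrite('pics/t.png',np.hstack([cv2.resize(x[215:285,210:290].astype(np.uint8),(400,350)) for x in (a,b)]))
t=a[228:250,222:246].astype(np.uint8); r=cv2.matchTemplate(b[215:285,205:290].astype(np.uint8),t,cv2.TM_CCOEFF_NORMED); print(cv2.minMaxLoc(r),'expected',(17,13))
E
```

```text
[249 254] [283 279]
left half 0 upper 0
(-0.670143187046051, 0.9998047351837158, (43, 42), (17, 13)) expected (17, 13)
```

The tape, goggles and bottle have not moved, and both retractors are seated level. Handing in.

```bash
python3 -c "
from plant import close_job
print(close_job())"
```

```text
the job is handed in; nothing more can be done
None
```

The job is handed in at about 30 s: both retractors are in their matching cassettes, level within about 1° after I let go. The presses showed about 10 N when read, though the peaks at the snap may have been higher. A light touch confirmed the right one is down; the left one I checked by camera only, and it sits about 3 mm forward of nominal. The tape, goggles and bottle did not move.

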